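Weigh a jar of parts in the draught-shielded balance

TASK

Weigh the round jar of small parts for the stock count: swing the door of the balance's draught shield wide open by its bar handle, stand the jar upright in the middle of the round pan and let go, then swing the door fully shut again so that the reading can settle. Set the jar down gently, without pressing the sprung pan down to its stop, do not tip the jar over, and do not push the carton or the flange about.

Things in the scene. Friction and masses are not known exactly. Their poses are not given: they have to be found in the camera images.
- balance: Off-white bench balance, fixed. Origin at bench level under the pan's centre; x to its back, y to its left, z up. Low display nose to x = -118 mm in front; housing top z = 38. On it a clear draught shield: fixed 4 mm panes at x = -88, x = +88 and y = -88 mm, tops z = 148. Its left side and roof (z 149 to 155) are one piece, the door; with it open, things can be lowered in from above.
- shield_door (a joint): Angle of the wrap-over door (left side and roof in one) about its upright hinge at the shield's rear left corner, rad: 0 = shut (stop), 1.75 = fully open (stop). Opening swings the handle to the left, then back (clockwise from above). It stays where it is left; about 0.5 N at the handle moves it.
- door_handle (a point): Grip point on the door's upright round steel bar handle, 12 mm thick; the bar's free top is 12 mm above this point, the upper of its two 9 mm stand-offs 30 mm below. The bar's axis stands 45 mm outside the door's face, 166 mm from the hinge axis. Door shut: x = -70, y = +136, z = 150 mm in the balance's frame.
- door_hinge (a point): Point on the door's upright hinge axis at the height of door_handle, at x = +90, y = +90 mm in the balance's frame.
- pan_center (a point): Centre of the top face of the round steel pan (111 mm across), which is 56 mm above the bench when empty.
- pan (a joint): How far the sprung pan is pressed down, m: 0 = empty, 0.014 = overload stop. About 380 N/m; the jar's weight alone presses it down 4 to 8 mm.
- parts_jar: Round clear jar of small parts with a black screw lid, 60 mm across and 84 mm high (lid 56 mm across, from 70 mm up), about 0.24 kg. Stands upright on the bench. Origin: centre of its underside, z up.
- carton: Bystander: small white parts carton, 80 x 55 x 60 mm (x, y, z), loose on the bench. Origin: centre of its underside.
- flange: Bystander: turned aluminium flange, 64 mm across and 24 mm high, loose on the bench. Origin: centre of its underside.
Not all that is in view belongs to the job. Of the things like the parts_jar, leave any that is orange; of the rest the larger one is meant.

How it is judged (in metres and radians):
On the way, in this order (a step that is already met when the one before it is completed fails the run):
1. the shield door is swung wide open (more than 1.2 rad) (value of joint shield_door above 1.2 rad), for 0.2 s.
2. the jar stands on the pan, near its middle, let go (horizontal distance between parts_jar and pan_center below 0.015 m and contact force between parts_jar and pan above 1 N and contact force between the fingers and parts_jar below 0.1 N and angle between parts_jar's own z axis and vertical below 0.1 rad), for 0.3 s.
At the end, for the whole second after the job is handed in: The jar stands upright (within 0.1 rad) and at rest on the pan, within 15 mm of its centre, its weight borne by the pan, and the shield door is shut (less than 0.05 rad) (value of joint shield_door below 0.05 rad and horizontal distance between parts_jar and pan_center below 0.015 m and contact force between parts_jar and pan above 1 N and angle between parts_jar's own z axis and vertical below 0.1 rad and linear speed of parts_jar below 0.02 m/s); the robot touches nothing.
It fails at once if the pan is pressed down to its overload stop (more than 13 mm) (value of joint pan above 0.013 m).
It fails at once if the jar is tipped over (more than 0.6 rad) (angle between parts_jar's own z axis and vertical above 0.6 rad).
It fails at once if the carton is pushed about (more than 30 mm) (distance of carton from where it was at the start of the episode above 0.03 m).
It fails at once if the flange is pushed about (more than 30 mm) (distance of flange from where it was at the start of the episode above 0.03 m).
It also fails if it takes over 72 s, if anything falls off the work surface, if the arm or the gripper's body presses on something with over 40 N, if the wrist force passes 120 N, or if a joint passes its speed limit or range.

ROBOT

A 7-joint arm with a two-finger parallel gripper is mounted at the origin on a cart in front of the work surface, level with it; the furniture and walls round the work are solid. World frame = base frame: x ahead of the robot, y to its left, z up, the work surface at z = 0. Lengths are in m, angles in degrees, forces in N, time in s.
With the tool pointing down it reaches from about 0.425 to 0.875 m from the base axis. Payload 4.7 kg.
Tool frame: the origin (TCP) lies midway between the tips of the shut fingers; the grasp point (between the pads) lies 19 mm behind it; y points along the fingers, x is the direction in which the jaws open and shut, and the axes are right-handed (so a half turn about y gives the same grasp; the last joint's range is limited). The gripper opens to 87 mm and grips with 3 to 60 N. Pads are 19 mm wide; open, the fingers measure 117 mm over their backs; the gripper's body (75 mm by 190 mm) begins 51 mm behind the grasp point.
Start: joints at [-74.479, 18.392, -4.016, 83.108, 1.295, 78.541, -3.26], TCP at [0.165, 0.629, 0.223] pointing down, gripper open.
Joint ranges: [-163.93, 163.93], [-17.29, 119.83], [-79.2, 71.16], [3.27, 140.29], [-89.18, 269.18], [5.43, 117.66], [-154.24, 154.24]. Speed limits (degrees/s): [147.25, 147.25, 180, 180, 180, 180, 180].

INTERFACE

Orientations are given as [roll, pitch, yaw] about the fixed x, y, z axes, in that order (R = Rz(yaw) Ry(pitch) Rx(roll)).
In Python, from cell import env gives the robot as it stands.
- The arm moves only by the tool carry_out, never from a script. Its argument "targets" is a list of rows, each a list of 2 entries, a list of its own where there are three numbers: the shift along the tool's x, y, z in mm, then the turn, a rotation vector about the tool's x, y, z in degrees. A call has 1 to 12 rows; each row shifts and turns the commanded pose from where the row before left it, along the tool's axes as they then stand; what a row does not reach is not made up. A row lasts 1/10 s, in which the tool goes at most 50 mm and 8.59 degrees, less where a joint would pass 70% of its speed; a pose out of reach is approached as far as the arm can. A call with a gripper value outside its range is refused whole. "jaw" is the opening, from 0 (shut) to 1 (fully open), set as the call begins (left out, the last holds). The fingers move at their own pace and stop on an object; "squeeze" is the grip in N (left out, the last holds). Time passes only in rows, so rows that do not move let the fingers close. It gives the time, the measured TCP pose, the force and the opening at its end, in the units of the state.
- env.get_obs(): the state, without advancing time (a new reading comes with each control period).
- env.read_camera(name): name is "side" or "top"; returns the picture (400x640x3 uint8, red, green, blue); there is no depth.
- env.get_calibration(name): a dict with "fx", "fy", "cx", "cy" (pixels), "D" ([k1, k2, p1, p2, k3] as OpenCV has them; the pictures are not rectified), "R" (3x3) and "t" (3): a world point X has camera coordinates R X + t. Camera axes: x right, y down, z forward; pixel columns grow to the right and rows downward; lengths in m; the calibration is good to about 2 mm. A picture is of the moment at which its call begins. get_calibration takes no time and is no camera call.
- env.sign_off(): hands the job in, once; it reports no verdict.
Trained networks look in the newest picture that a camera, given by its name, has taken for a name from the list of things; names that differ only in an ending like _2 or _b are one class to them, and where a whole thing is asked for, a point or a joint stands for the part that bears it (a point fixed in the world has none). Each returns a list of dicts, best first, with "p" (0 to 1); they miss things now and then, are a little off and sometimes report something else, mostly with a low value. They report only what shows in the picture. A call takes as long as a camera call. They do not tell look-alikes from the thing itself.
- env.outline_of(camera, label): "mask" (400x640 bool, what is visible of it) and "xy" ([column, row] in pixels, amid what is visible of it).
The state is a dict: "time_s": time; "qpos": joint angles; "joint_velocities": joint speeds; "effort": joint torques, N m; "tool_pos": TCP position; "tool_rot": TCP orientation; "force": force on the tool from outside, world axes, zero at the start; "wrist_torque": the same for the moment, N m; "grip_width": finger opening in m.
Only numpy, scipy, OpenCV 4.12 (cv2) and the standard library are available. Lean on these libraries where they do the work, as an engineer would, in place of code of your own. Each camera call takes 0.05 s, during which the arm holds its last target.

## Working session

There is one attempt and no reset: what is moved stays moved. The work goes in short steps, Python scripts to look and compute and a tool call to move; the robot and the scene stay as the last step left them, time stands still between calls to the robot, and variables do not carry over. Pictures are saved under pics/ and viewed, and the job is handed in when it is done.

Besides the shell and the picture viewer there is one more tool, called after "Request:" in YAML: its name, and indented under it one key for each argument. carry_out: Moves the arm, as the interface text tells. Its arguments: {"type":"object","properties":{"targets":{"type":"array","items":{"type":"array"}},"jaw":{"type":"number"},"squeeze":{"type":"number"}},"required":["targets"]}

```bash
mkdir -p pics; ls
python3 - <<'E'
from cell import env
import cv2
print(env.get_obs())
for c in ("side","top"):
    im=env.read_camera(c); cv2.imwrite(f"pics/{c}0.png",im[:,:,::-1])
    print(c,env.get_calibration(c))
E
```

```text
pics
{'time_s': 0.0, 'qpos': array([-74.47887441,  18.44066132,  -4.01511974,  83.17304185,
         1.29542421,  78.54021595,  -3.25943068]), 'joint_velocities': array([-0.04788108,  0.08007356,  0.12585252, -0.04178815,  0.08172972,
       -0.14119939,  0.06296417]), 'effort': array([-4.23889978e-04, -4.91279840e+01, -4.04216694e-01, -3.12525129e+01,
       -6.39966619e-02,  4.39159304e-02,  1.91307240e-04]), 'tool_pos': array([0.16500771, 0.62815265, 0.22145959]), 'tool_rot': array([-90.00615492,   0.10865759,  75.28884037]), 'force': array([-0.10441483, -0.28029689,  0.09949005]), 'wrist_torque': array([-0.02113249,  0.01118145,  0.02571846]), 'grip_width': 0.08731465312134153}
side {'fx': 480.4333318992605, 'fy': 480.4333318992605, 'cx': 309.98236648983385, 'cy': 198.1182124595239, 'D': array([-0.12124677,  0.        ,  0.        ,  0.        ,  0.        ]), 'R': array([[-0.99060571, -0.13638698, -0.00994559],
       [-0.06481562,  0.53231899, -0.8440589 ],
       [ 0.12041287, -0.83548494, -0.53615824]]), 't': array([0.55995494, 0.18185906, 1.2392677 ])}
top {'fx': 417.0163782163071, 'fy': 417.0163782163071, 'cx': 319.18027996095094, 'cy': 199.04815503228454, 'D': array([-0.04463536,  0.        ,  0.        ,  0.        ,  0.        ]), 'R': array([[ 0.00647196, -0.99985979, -0.01544372],
       [-0.98652687, -0.00385943, -0.16355378],
       [ 0.16347124,  0.01629416, -0.98641353]]), 't': array([-0.03491724,  0.56628735,  1.1804188 ])}
```

View pics/side0.png

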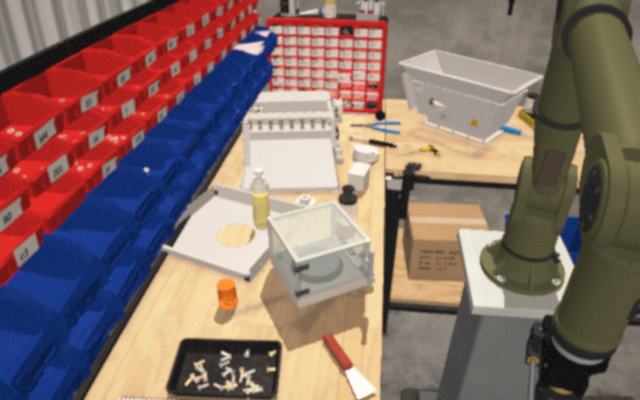

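View pics/top0.png

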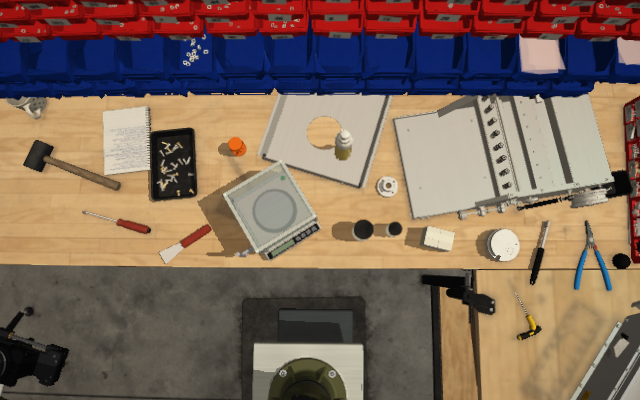

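```bash
cat > h.py <<'E'
from cell import env
import cv2, numpy as np
from scipy.optimize import least_squares
def cal(c):
    k=env.get_calibration(c); K=np.array([[k['fx'],0,k['cx']],[0,k['fy'],k['cy']],[0,0,1]]); return K,np.array(k['D']),np.array(k['R']),np.array(k['t'])
def proj(c,P):
    K,D,R,t=cal(c); return cv2.projectPoints(np.atleast_2d(np.array(P,float)),cv2.Rodrigues(R)[0],t,K,D)[0][:,0]
def ray(c,uv):
    K,D,R,t=cal(c); n=cv2.undistortPoints(np.array([[uv]],float),K,D)[0,0]
    return -R.T@t, R.T@np.array([n[0],n[1],1])
def at_z(c,uv,z):
    o,d=ray(c,uv); return o+d*(z-o[2])/d[2]
def tri(u1,u2):
    r=least_squares(lambda X:np.r_[proj('side',X)[0]-u1,proj('top',X)[0]-u2],[.6,0,.1]); return r.x,r.fun
E
python3 - <<'E'
from h import *
for c in ("side","top"):
    im=env.read_camera(c)[:,:,::-1]
    x=(230,170,150,140) if c=="side" else (190,130,270,140)
    cr=im[x[1]:x[1]+x[3],x[0]:x[0]+x[2]]; s=4 if c=="side" else 2.95
    cv2.imwrite(f"pics/{c}1.png",cv2.resize(cr,None,fx=s,fy=s,interpolation=cv2.INTER_CUBIC))
    for l in ("balance","shield_door","door_handle","door_hinge","pan_center","pan","parts_jar","carton","flange"):
        for d in env.outline_of(c,l):
            m=d['mask'];ys,xs=np.where(m)
            print(c,l,round(d['p'],2),np.round(d['xy'],1),m.sum(),(xs.min(),xs.max(),ys.min(),ys.max()) if len(xs) else 0)
print(env.get_obs()['time_s'])
E
```

```text
side balance 0.68 [316.7 255.2] 8275 (np.int64(267), np.int64(374), np.int64(202), np.int64(307))
side shield_door 0.68 [320.1 249.9] 6356 (np.int64(269), np.int64(373), np.int64(202), np.int64(297))
side shield_door 0.33 [347.3 204.6] 396 (np.int64(338), np.int64(357), np.int64(193), np.int64(221))
side door_handle 0.98 [324.3 246.6] 6510 (np.int64(269), np.int64(373), np.int64(201), np.int64(298))
side door_handle 0.48 [345.6 204.7] 401 (np.int64(338), np.int64(357), np.int64(193), np.int64(222))
side door_hinge 0.74 [320.9 246. ] 6497 (np.int64(268), np.int64(374), np.int64(201), np.int64(298))
side pan_center 0.49 [320.4 246.5] 6480 (np.int64(268), np.int64(373), np.int64(201), np.int64(298))
side parts_jar 0.96 [226.6 296.3] 554 (np.int64(217), np.int64(237), np.int64(278), np.int64(308))
side parts_jar 0.72 [347.2 202.4] 408 (np.int64(338), np.int64(357), np.int64(193), np.int64(221))
side carton 0.59 [358.1 176.4] 542 (np.int64(346), np.int64(369), np.int64(162), np.int64(191))
side flange 0.66 [304.5 201.9] 196 (np.int64(294), np.int64(314), np.int64(194), np.int64(207))
side
[... 380 characters left out ...]
int64(259))
top door_handle 0.55 [271.3 207.7] 4921 (np.int64(223), np.int64(316), np.int64(160), np.int64(256))
top door_hinge 0.83 [268.9 202.5] 4781 (np.int64(224), np.int64(315), np.int64(160), np.int64(256))
top parts_jar 0.75 [360.5 230.3] 364 (np.int64(352), np.int64(373), np.int64(220), np.int64(241))
top parts_jar 0.75 [239.9 146.8] 266 (np.int64(228), np.int64(246), np.int64(137), np.int64(156))
top parts_jar 0.46 [394.  228.9] 177 (np.int64(386), np.int64(401), np.int64(223), np.int64(236))
top carton 0.58 [435.7 235.9] 686 (np.int64(420), np.int64(453), np.int64(225), np.int64(251))
top flange 0.67 [384.6 187.3] 322 (np.int64(377), np.int64(397), np.int64(177), np.int64(196))
1.1
```

View pics/side1.png

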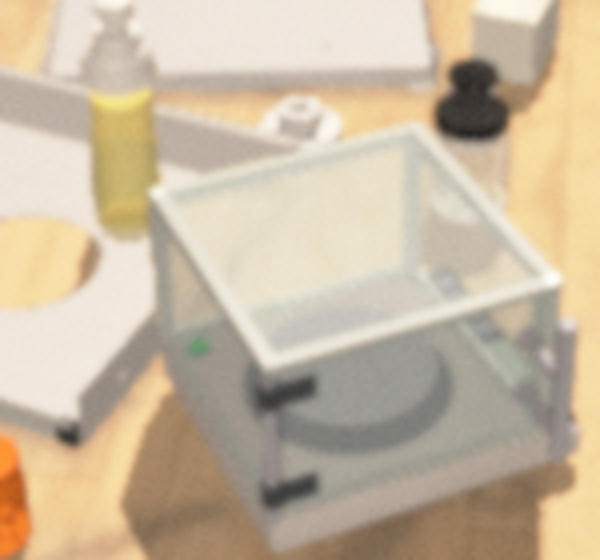

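View pics/top1.png

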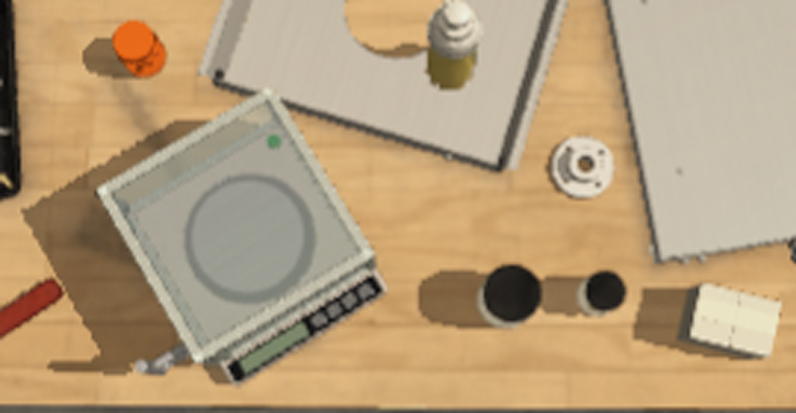

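```bash
cat >> h.py <<'E'
def bw(p,P):
    P=np.atleast_2d(P)/1000.; c,s=np.cos(p[2]),np.sin(p[2])
    return np.c_[p[0]+c*P[:,0]-s*P[:,1],p[1]+s*P[:,0]+c*P[:,1],P[:,2]]
E
python3 - <<'E'
from h import *
S=np.array([(153,193),(415,127),(560,283),(267,362)])/4+[230,170]
T=np.array([(268,92),(375,257),(200,360),(100,190)])/2.95+[190,130]
C=np.array([(90,-90,155),(-90,-90,155),(-90,90,155),(90,90,155.)])
for name,a,b in(("both",1,1),("side",1,0),("top",0,1)):
    r=least_squares(lambda p:np.r_[a*(proj('side',bw(p,C))-S).ravel(),b*(proj('top',bw(p,C))-T).ravel()],[.6,.1,.5])
    print(name,r.x,np.degrees(r.x[2]),np.round(r.fun,1))
    if a and b:p=r.x
np.save('bal.npy',p)
for n,q in(("pan",(0,0,56)),("handle",(-70,136,150)),("htop",(-70,136,162)),("hinge",(90,90,150)),("open",(163,239,150))):
    print(n,bw(p,q)[0],proj('side',bw(p,q))[0],proj('top',bw(p,q))[0])
for n,uv,s in(("lid",(511,293),.084),("lid2",(605,291),.08),("fl",(583,167),.024),("car",(735,320),.06)):
    print(n,at_z('top',np.array(uv)/2.95+[190,130],s))
print(at_z('side',np.array((470,112))/4+[230,170],.084))
E
```

```text
both [0.53130599 0.10049278 0.55637466] 31.877919873397985 [ 0.7 -1.1  1.1 -1.3 -0.1 -1.8  0.7 -0.3 -0.1 -0.9 -1.9 -1.  -0.9 -0.4
 -0.4 -0. ]
side [0.53212794 0.10489466 0.55645352] 31.882437988041417 [ 0.  -0.1  0.6 -0.4 -0.5 -0.7 -0.   1.  -0.  -0.  -0.  -0.  -0.  -0.
 -0.  -0. ]
top [0.52972496 0.09824428 0.55682603] 31.90378121266823 [ 0.  -0.   0.  -0.   0.  -0.   0.  -0.   0.7 -0.4 -1.1 -0.4 -0.1  0.3
  0.4  0.6]
pan [0.53130599 0.10049278 0.056     ] [317.79427028 260.06129713] [273.56852341 210.24069396]
handle [0.40004061 0.17901284 0.15      ] [372.33938385 254.52209145] [238.44749964 254.3781991 ]
htop [0.40004061 0.17901284 0.162     ] [372.68081791 250.26643249] [237.50202476 254.22793079]
hinge [0.56020176 0.22444856 0.15      ] [297.48226635 261.99364813] [223.98681043 194.70729685]
open [0.543503   0.38952779 0.15      ] [292.45143869 318.68798538] [163.66457349 200.54404508]
lid [ 0.47436118 -0.157087    0.084     ]
lid2 [ 0.4770194  -0.24742012  0.08      ]
fl [ 0.60888233 -0.23720143  0.024     ]
car [ 0.45114071 -0.3764167   0.06      ]
[ 0.47652334 -0.15105834  0.084     ]
```

```bash
cat >> h.py <<'E'
def plan(start,wps,rnd=1):
    """start (x,y,z,yaw deg) m; wps list of (x,y,z,yaw,n rows) -> rows in tool axes mm/deg (tool pointing straight down)"""
    x=np.array(start,float); rows=[]
    for w in wps:
        n=w[4]; d0=(np.array(w[:4])-x)
        x0=x.copy()
        for i in range(n):
            g=x0+d0*(i+1)/n; d=(g-x); c,s=np.cos(np.radians(x[3])),np.sin(np.radians(x[3]))
            sh=np.round([1000*(c*d[0]+s*d[1]),-1000*d[2],1000*(-s*d[0]+c*d[1])],rnd); dy=round(d[3],rnd)
            rows.append([[float(v) for v in sh],[0,float(-dy),0]])
            a=sh/1000; x=x+np.array([c*a[0]-s*a[2],s*a[0]+c*a[2],-a[1],dy])
    print(str(rows).replace(' ','')); print('end',np.round(x,4)); return rows,x
E
python3 - <<'E'
from h import *
plan((.165,.629,.223,75.3),[(.31,.42,.215,90,6),(.402,.182,.215,105.9,6)],0)
E
```

```text
[[[-28.0,1.0,-32.0],[0,-2.0,0]],[[-28.0,2.0,-31.0],[0,-3.0,0]],[[-31.0,1.0,-30.0],[0,-2.0,0]],[[-31.0,1.0,-29.0],[0,-3.0,0]],[[-33.0,2.0,-27.0],[0,-2.0,0]],[[-33.0,1.0,-26.0],[0,-3.0,0]],[[-40.0,-0.0,-15.0],[0,-3.0,0]],[[-40.0,-0.0,-13.0],[0,-2.0,0]],[[-41.0,-0.0,-12.0],[0,-3.0,0]],[[-42.0,-0.0,-9.0],[0,-2.0,0]],[[-41.0,-0.0,-8.0],[0,-3.0,0]],[[-43.0,-0.0,-5.0],[0,-3.0,0]]]
end [  0.4016   0.1815   0.215  106.3   ]
```

Request:
carry_out:
  targets:
    - [[-28,1,-32],[0,-2,0]]
    - [[-28,2,-31],[0,-3,0]]
    - [[-31,1,-30],[0,-2,0]]
    - [[-31,1,-29],[0,-3,0]]
    - [[-33,2,-27],[0,-2,0]]
    - [[-33,1,-26],[0,-3,0]]
    - [[-40,0,-15],[0,-3,0]]
    - [[-40,0,-13],[0,-2,0]]
    - [[-41,0,-12],[0,-3,0]]
    - [[-42,0,-9],[0,-2,0]]
    - [[-41,0,-8],[0,-3,0]]
    - [[-43,0,-5],[0,-3,0]]
  jaw: 0.5
  squeeze: 8

```text
time_s: 2.3
tool_pos: [0.4021, 0.1796, 0.2149]
tool_rot: [-90.1, -0.0, 106.4]
force: [0.2, -0.8, -0.2]
grip_width: 0.0434
```

Run:
```python
from h import *
o=env.get_obs();print(o['time_s'],o['tool_pos'],o['tool_rot'],o['qpos'],o['grip_width'])
for c in ("side","top"):
    im=env.read_camera(c)[:,:,::-1].copy()
    u=proj(c,o['tool_pos'])[0];print(c,u)
    x=(300,180,120,110) if c=="side" else (190,180,120,110)
    cr=im[x[1]:x[1]+x[3],x[0]:x[0]+x[2]]
    cv2.imwrite(f"pics/{c}2.png",cv2.resize(cr,None,fx=5,fy=5,interpolation=cv2.INTER_CUBIC))
o=env.get_obs();print(o['time_s'],o['tool_pos'])
```

```text
2.3 [0.40211276 0.17959948 0.21490885] [-9.00627590e+01 -3.78835153e-02  1.06423468e+02] [-45.97804762  -8.088154    16.9307221  112.27107029   2.40265942
  75.41351283  76.61462701] 0.04339864701460114
side [373.24320262 230.92525295]
top [232.87517254 252.68605118]
2.4 [0.40389475 0.17524398 0.21507757]
```

View pics/side2.png

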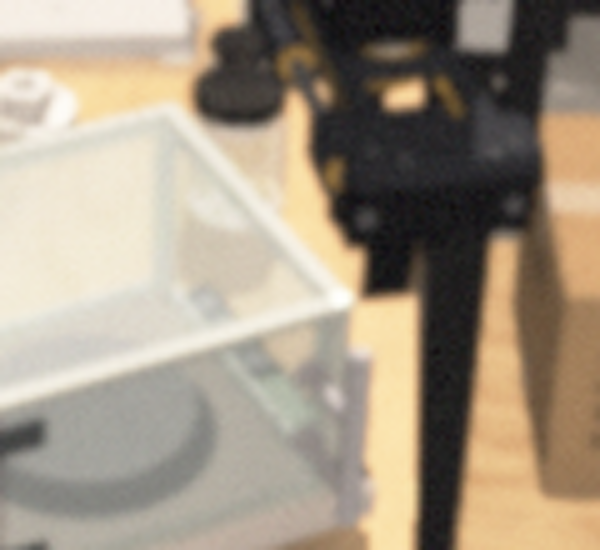

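View pics/top2.png

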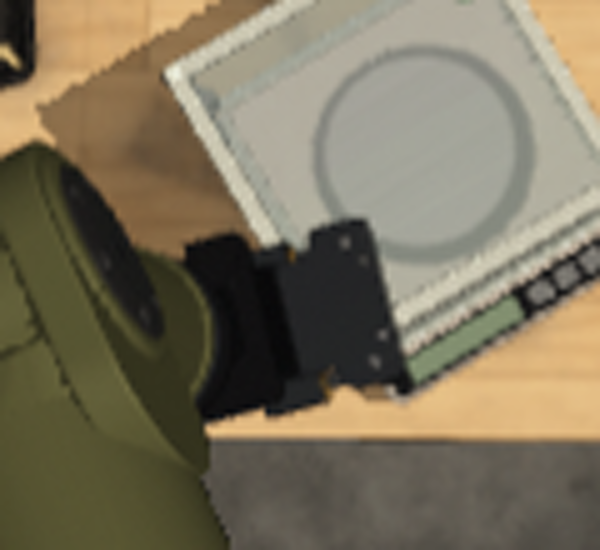

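Run:
```python
from h import *
o=env.get_obs();print(o['time_s'],o['tool_pos'],o['qpos'],o['joint_velocities'])
```

```text
2.4 [0.40389475 0.17524398 0.21507757] [-45.82528278  -8.13584149  17.27244235 112.2762896    2.55956855
  75.45711583  76.43514946] [-2.27988671  1.07618353 -5.43015618 -0.79449316 -4.13723497 -0.79987626
 -5.56728402]
```

Request:
carry_out:
  targets:
    - [[0,0,0],[0,0,0]]
    - [[0,0,0],[0,0,0]]
    - [[0,0,0],[0,0,0]]

```text
time_s: 2.7
tool_pos: [0.4011, 0.1825, 0.2145]
tool_rot: [-90.0, 0.0, 106.4]
force: [-0.5, -0.2, 0.6]
grip_width: 0.0437
```

Run:
```python
from h import *
o=env.get_obs();print(o['time_s'],o['tool_pos'],o['tool_rot'],o['joint_velocities'])
P=o['tool_pos'];a=np.radians(106.4);j=np.array([np.cos(a),np.sin(a),0])
for k in(-.058,-.022,.022,.058):
    print(k,(proj('side',P+k*j)-[300,180])*5)
```

```text
2.7 [0.40114243 0.18247298 0.2145236 ] [-8.99995624e+01  1.13308822e-03  1.06429043e+02] [-0.09810513  0.17313078  0.15509797  0.06007055  0.19659778  0.09927194
  0.14538484]
-0.058 [[334.71029984 183.13035226]]
-0.022 [[355.18259312 229.70823744]]
0.022 [[381.78891203 290.33424503]]
0.058 [[404.96553147 343.23120258]]
```

Request:
carry_out:
  targets:
    - [[-3,10,2],[0,0,0]]
    - [[0,20,0],[0,0,0]]
    - [[0,20,0],[0,0,0]]
    - [[0,20,0],[0,0,0]]
    - [[0,9,0],[0,0,0]]
    - [[0,0,0],[0,0,0]]
    - [[0,0,0],[0,0,0]]

```text
time_s: 3.4
tool_pos: [0.4008, 0.1779, 0.1359]
tool_rot: [-90.0, -0.0, 106.3]
force: [-0.0, 0.3, 0.4]
grip_width: 0.0434
```

Request:
carry_out:
  targets:
    - [[0,0,0],[0,0,0]]
    - [[0,0,0],[0,0,0]]
    - [[0,0,0],[0,0,0]]
    - [[0,0,0],[0,0,0]]
    - [[0,0,0],[0,0,0]]
    - [[0,0,0],[0,0,0]]
  jaw: 0.0
  squeeze: 6

```text
time_s: 4.0
tool_pos: [0.4006, 0.178, 0.1358]
tool_rot: [-90.0, -0.0, 106.3]
force: [-1.7, 0.9, 0.9]
grip_width: 0.0119
```

Run:
```python
from h import *
o=env.get_obs();print(o['time_s'],o['tool_pos'],o['tool_rot'],o['force'],o['grip_width'])
for c in ("side",):
    im=env.read_camera(c)[:,:,::-1].copy()
    x=(300,180,120,110)
    cr=im[x[1]:x[1]+x[3],x[0]:x[0]+x[2]]
    cv2.imwrite(f"pics/{c}3.png",cv2.resize(cr,None,fx=5,fy=5,interpolation=cv2.INTER_CUBIC))
```

```text
4.0 [0.40060312 0.17803842 0.13577714] [-9.00235969e+01 -3.25159147e-02  1.06299221e+02] [-1.70704234  0.85914003  0.86127217] 0.011941513585281907
```

View pics/side3.png

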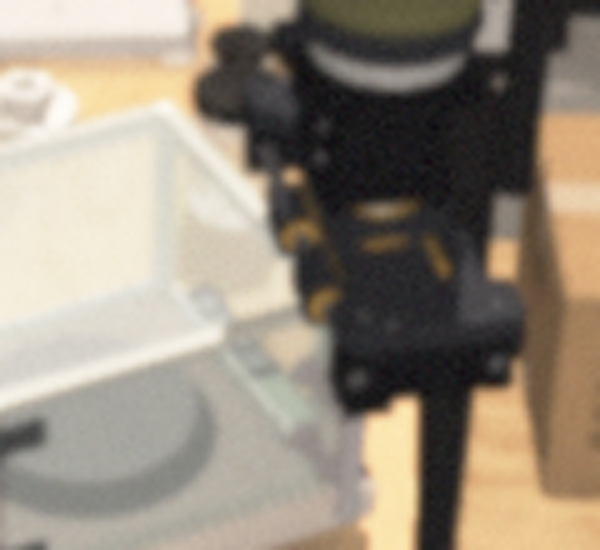

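Request:
carry_out:
  targets:
    - [[11.6,0,-0.4],[0,4,0]]
    - [[11.6,0,-0.4],[0,4,0]]
    - [[11.6,0,-0.4],[0,4,0]]
    - [[11.6,0,-0.4],[0,4,0]]
    - [[11.6,0,-0.4],[0,4,0]]
    - [[11.6,0,-0.4],[0,4,0]]
    - [[11.6,0,-0.4],[0,4,0]]
    - [[11.6,0,-0.4],[0,4,0]]
    - [[11.6,0,-0.4],[0,4,0]]
    - [[11.6,0,-0.4],[0,4,0]]
    - [[11.6,0,-0.4],[0,4,0]]
    - [[11.6,0,-0.4],[0,4,0]]

```text
time_s: 5.25
tool_pos: [0.4176, 0.3131, 0.1357]
tool_rot: [-89.9, 0.0, 58.2]
force: [-2.0, 0.7, 3.4]
grip_width: 0.0115
```

```bash
cat >> h.py <<'E'
def shot(tag,both=("side","top")):
    o=env.get_obs();print(np.round(o['time_s'],2),np.round(o['tool_pos'],4),np.round(o['tool_rot'],1),np.round(o['force'],1),round(o['grip_width'],4)); print(np.round(o['qpos'],0))
    for c in both:
        im=env.read_camera(c)[:,:,::-1].copy()
        x=(200,140,220,180) if c=="side" else (130,90,320,190)
        cr=im[x[1]:x[1]+x[3],x[0]:x[0]+x[2]]; s=3.3 if c=="side" else 2.5
        cv2.imwrite(f"pics/{c}{tag}.png",cv2.resize(cr,None,fx=s,fy=s,interpolation=cv2.INTER_CUBIC))
E
python3 -c "
from h import *
shot(4)"
```

```text
5.25 [0.4176 0.3131 0.1357] [-89.9   0.   58.2] [-2.   0.7  3.4] 0.0115
[-51.   6.  12. 108.  -2.  66.  20.]
```

View pics/side4.png

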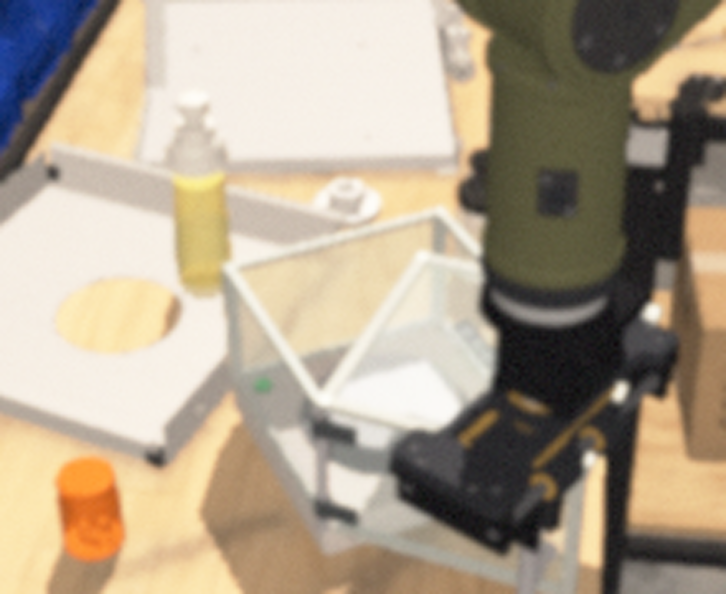

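View pics/top4.png

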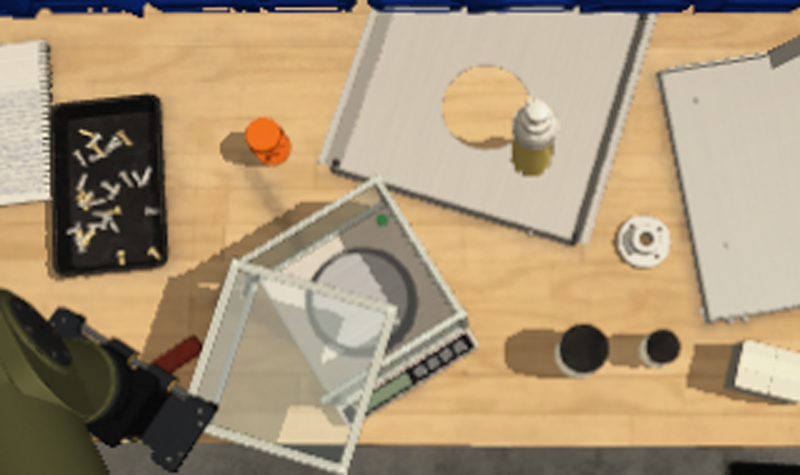

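Request:
carry_out:
  targets:
    - [[11.6,0,-0.4],[0,4,0]]
    - [[11.6,0,-0.4],[0,4,0]]
    - [[11.6,0,-0.4],[0,4,0]]
    - [[11.6,0,-0.4],[0,4,0]]
    - [[11.6,0,-0.4],[0,4,0]]
    - [[11.6,0,-0.4],[0,4,0]]
    - [[11.6,0,-0.4],[0,4,0]]
    - [[11.6,0,-0.4],[0,4,0]]
    - [[11.6,0,-0.4],[0,4,0]]
    - [[11.6,0,-0.4],[0,4,0]]
    - [[11.6,0,-0.4],[0,4,0]]
    - [[11.6,0,-0.4],[0,4,0]]

```text
time_s: 6.55
tool_pos: [0.5292, 0.391, 0.1357]
tool_rot: [-89.8, 0.0, 10.4]
force: [-0.6, 5.3, 0.4]
grip_width: 0.0119
```

Request:
carry_out:
  targets:
    - [[0,0,0],[0,0,0]]
    - [[0,0,0],[0,0,0]]
    - [[0,0,0],[0,0,0]]

```text
time_s: 6.85
tool_pos: [0.5295, 0.3907, 0.1357]
tool_rot: [-89.8, -0.0, 10.5]
force: [0.5, 7.1, -0.7]
grip_width: 0.0113
```

```bash
python3 -c "
from h import *
shot(5)"
```

```text
6.85 [0.5295 0.3907 0.1357] [-89.8  -0.   10.5] [ 0.5  7.1 -0.7] 0.0113
[-53.  23.  18.  89.  -7.  70. -23.]
```

View pics/side5.png

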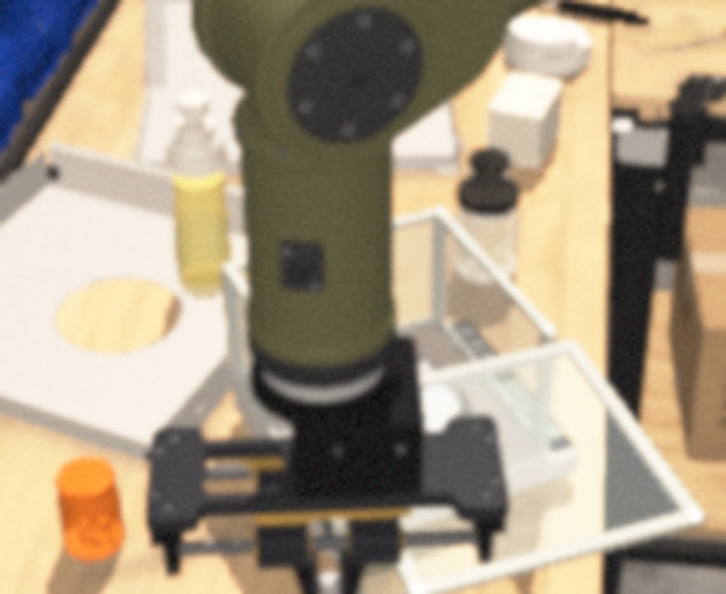

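View pics/top5.png

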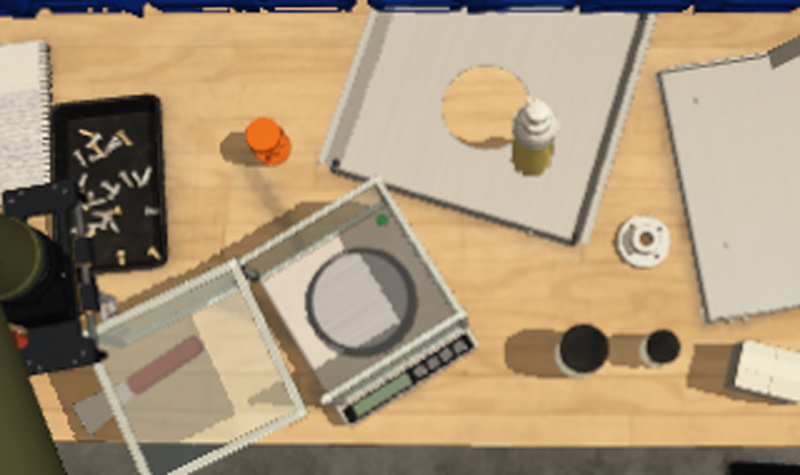

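Run:
```python
from h import *
plan((.5295,.3907,.2157,10.5),[(.50,.12,.25,4,7),(.4755,-.154,.19,0,7)],0)
```

```text
[[[-11.0,-5.0,-37.0],[0,1.0,0]],[[-11.0,-5.0,-38.0],[0,1.0,0]],[[-10.0,-5.0,-37.0],[0,1.0,0]],[[-9.0,-5.0,-38.0],[0,1.0,0]],[[-8.0,-4.0,-38.0],[0,1.0,0]],[[-8.0,-5.0,-38.0],[0,1.0,0]],[[-8.0,-5.0,-38.0],[0,0.0,0]],[[-6.0,9.0,-39.0],[0,1.0,0]],[[-6.0,8.0,-39.0],[0,0.0,0]],[[-6.0,9.0,-39.0],[0,1.0,0]],[[-5.0,8.0,-39.0],[0,1.0,0]],[[-5.0,9.0,-39.0],[0,0.0,0]],[[-4.0,8.0,-39.0],[0,1.0,0]],[[-4.0,9.0,-39.0],[0,0.0,0]]]
end [ 0.4755 -0.154   0.1897  0.5   ]
```

Request:
carry_out:
  targets:
    - [[0,0,0],[0,0,0]]
    - [[0,0,0],[0,0,0]]
    - [[0,0,0],[0,0,0]]
    - [[0,-10,0],[0,0,0]]
    - [[0,-35,0],[0,0,0]]
    - [[0,-35,0],[0,0,0]]
  jaw: 0.5

```text
time_s: 7.55
tool_pos: [0.5301, 0.3872, 0.2163]
tool_rot: [-90.1, 0.1, 10.3]
force: [0.2, 0.7, 0.3]
grip_width: 0.042
```

Request:
carry_out:
  targets:
    - [[-11,-5,-37],[0,1,0]]
    - [[-11,-5,-38],[0,1,0]]
    - [[-10,-5,-37],[0,1,0]]
    - [[-9,-5,-38],[0,1,0]]
    - [[-8,-4,-38],[0,1,0]]
    - [[-8,-5,-38],[0,1,0]]
    - [[-8,-5,-38],[0,0,0]]
    - [[-6,9,-39],[0,1,0]]
    - [[-6,8,-39],[0,0,0]]
    - [[-6,9,-39],[0,1,0]]
    - [[-5,8,-39],[0,1,0]]
    - [[-5,9,-39],[0,0,0]]
  jaw: 1.0

```text
time_s: 8.75
tool_pos: [0.4811, -0.0805, 0.2073]
tool_rot: [-90.0, -0.1, 1.2]
force: [1.4, 0.3, 0.5]
grip_width: 0.087
```

Request:
carry_out:
  targets:
    - [[-4,8,-38],[0,1,0]]
    - [[-4,9,-35],[0,0,0]]
    - [[0,0,0],[0,0,0]]
    - [[0,0,0],[0,0,0]]
    - [[0,0,0],[0,0,0]]
    - [[0,0,0],[0,0,0]]

```text
time_s: 9.35
tool_pos: [0.4749, -0.1501, 0.1899]
tool_rot: [-90.0, -0.0, 0.4]
force: [0.2, -0.1, 0.1]
grip_width: 0.0872
```

```bash
python3 -c "
from h import *
shot(6)"
```

```text
9.35 [ 0.4749 -0.1501  0.1899] [-90.   -0.    0.4] [ 0.2 -0.1  0.1] 0.0872
[-28.  -0.  43. 108.   0.  72.  15.]
```

View pics/side6.png

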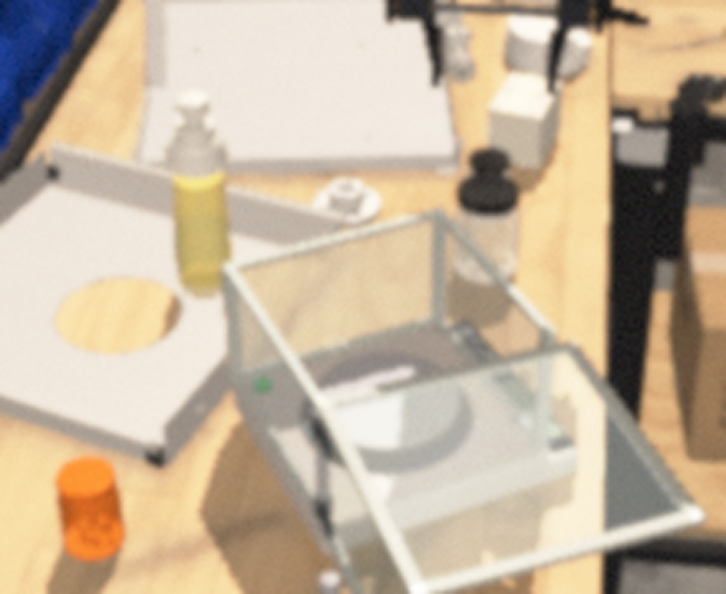

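View pics/top6.png

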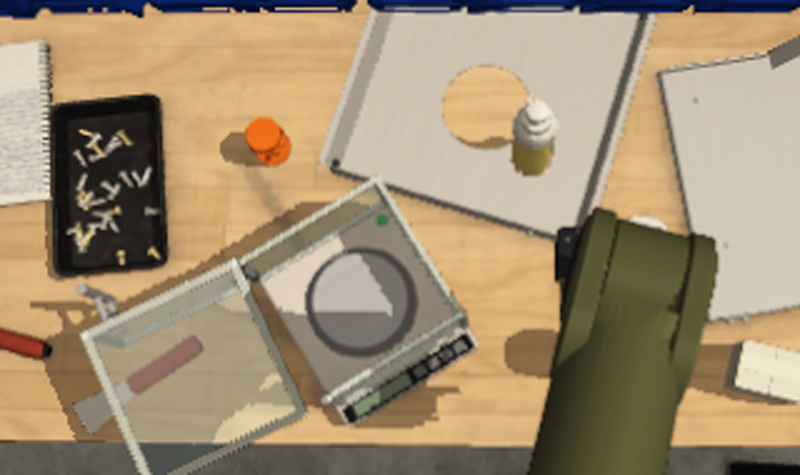

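Request:
carry_out:
  targets:
    - [[1,25,-4],[0,0,0]]
    - [[0,30,0],[0,0,0]]
    - [[0,30,0],[0,0,0]]
    - [[0,30,0],[0,0,0]]
    - [[0,25,0],[0,0,0]]
    - [[0,11,0],[0,0,0]]
    - [[0,0,0],[0,0,0]]
    - [[0,0,0],[0,0,0]]
    - [[0,0,0],[0,0,0]]

```text
time_s: 10.35
tool_pos: [0.4766, -0.1556, 0.0399]
tool_rot: [-90.0, -0.2, 0.3]
force: [-0.3, -0.5, 0.5]
grip_width: 0.0868
```

```bash
python3 -c "
from h import *
o=env.get_obs();print(o['tool_pos'],o['force'],o['grip_width'])
im=env.read_camera('side')[:,:,::-1]
cv2.imwrite('pics/side7.png',cv2.resize(im[140:240,290:410],None,fx=5,fy=5,interpolation=cv2.INTER_CUBIC))
P=o['tool_pos']
print((proj('side',[P,P+[.0435,0,0],P-[.0435,0,0]])-[290,140])*5)"
```

```text
[ 0.47664989 -0.15563221  0.03994257] [-0.2548192  -0.52426895  0.4574011 ] 0.08681383739584059
[[285.4240196  349.35555042]
 [211.46007514 344.36498171]
 [359.80933767 354.36368165]]
```

View pics/side7.png

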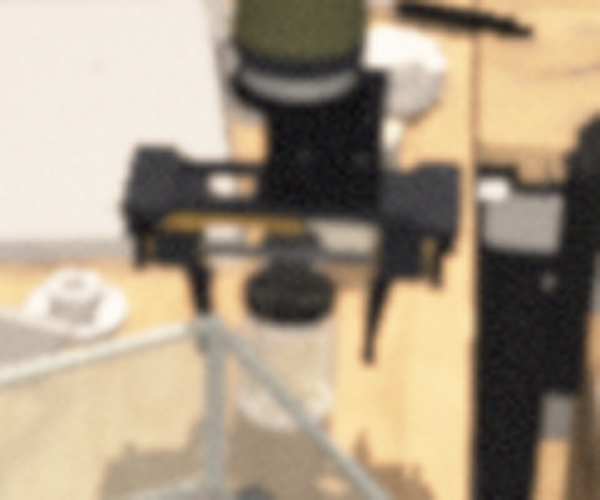

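Request:
carry_out:
  targets:
    - [[0,0,0],[0,0,0]]
    - [[0,0,0],[0,0,0]]
    - [[0,0,0],[0,0,0]]
    - [[0,0,0],[0,0,0]]
    - [[0,0,0],[0,0,0]]
    - [[0,0,0],[0,0,0]]
  jaw: 0.0
  squeeze: 20

```text
time_s: 11.0
tool_pos: [0.4755, -0.1555, 0.0386]
tool_rot: [-90.0, -0.0, 0.3]
force: [0.3, 0.3, 1.0]
grip_width: 0.0594
```

Request:
carry_out:
  targets:
    - [[0,-10,0],[0,0,0]]
    - [[0,-20,0],[0,0,0]]
    - [[0,-30,0],[0,0,0]]
    - [[0,-40,0],[0,0,0]]
    - [[0,-40,0],[0,0,0]]
    - [[0,-30,0],[0,0,0]]
    - [[0,-10,0],[0,0,0]]
    - [[0,0,0],[0,0,0]]
    - [[0,0,0],[0,0,0]]
    - [[0,0,0],[0,0,0]]

```text
time_s: 12.0
tool_pos: [0.4741, -0.1552, 0.2165]
tool_rot: [-90.0, 0.2, 0.3]
force: [0.2, 0.6, -2.4]
grip_width: 0.0595
```

```bash
python3 -c "
from h import *
o=env.get_obs();print(o['tool_pos'],o['force'],o['grip_width'])
im=env.read_camera('side')[:,:,::-1]
cv2.imwrite('pics/side8.png',cv2.resize(im[80:200,290:410],None,fx=5,fy=5,interpolation=cv2.INTER_CUBIC))
P=o['tool_pos']
print((proj('side',[P,P+[.0435,0,0],P-[.0435,0,0],P-[0,0,.04]])-[290,80])*5)"
```

```text
[ 0.47405702 -0.1552275   0.21654409] [ 0.18924769  0.63143681 -2.43983082] 0.059533660216673404
[[300.1176977  381.40621392]
 [220.81363465 376.99197174]
 [379.90254979 385.9068724 ]
 [297.70832953 445.51156616]]
```

View pics/side8.png

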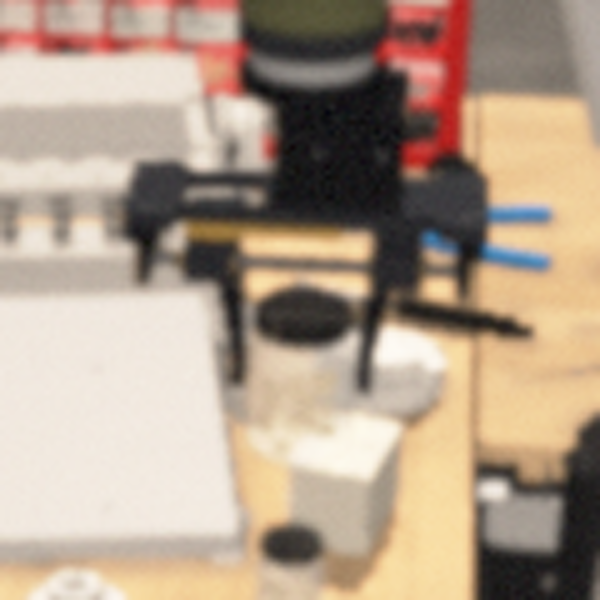

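Request:
carry_out:
  targets:
    - [[2,-8,10],[0,0,0]]
    - [[5,-8,20],[0,0,0]]
    - [[6,-4,28],[0,0,0]]
    - [[6,0,28],[0,0,0]]
    - [[6,0,28],[0,0,0]]
    - [[6,0,28],[0,0,0]]
    - [[6,0,28],[0,0,0]]
    - [[6,0,28],[0,0,0]]
    - [[6,0,25],[0,0,0]]
    - [[5,0,20],[0,0,0]]
    - [[3,0,11],[0,0,0]]

```text
time_s: 13.15
tool_pos: [0.531, 0.1015, 0.2382]
tool_rot: [-90.0, 0.0, 0.5]
force: [0.1, -0.7, -2.3]
grip_width: 0.0593
```

Request:
carry_out:
  targets:
    - [[0,0,0],[0,0,0]]
    - [[0,0,0],[0,0,0]]
    - [[0,0,0],[0,0,0]]
    - [[0,0,0],[0,0,0]]

```text
time_s: 13.55
tool_pos: [0.5311, 0.0973, 0.2388]
tool_rot: [-90.0, -0.0, 0.2]
force: [-0.4, -0.3, -1.5]
grip_width: 0.0597
```

```bash
python3 -c "
from h import *
shot(9)"
```

```text
13.55 [0.5311 0.0973 0.2388] [-90.   -0.    0.2] [-0.4 -0.3 -1.5] 0.0597
[-42.   4.  31.  99.  -2.  78. -11.]
```

View pics/side9.png

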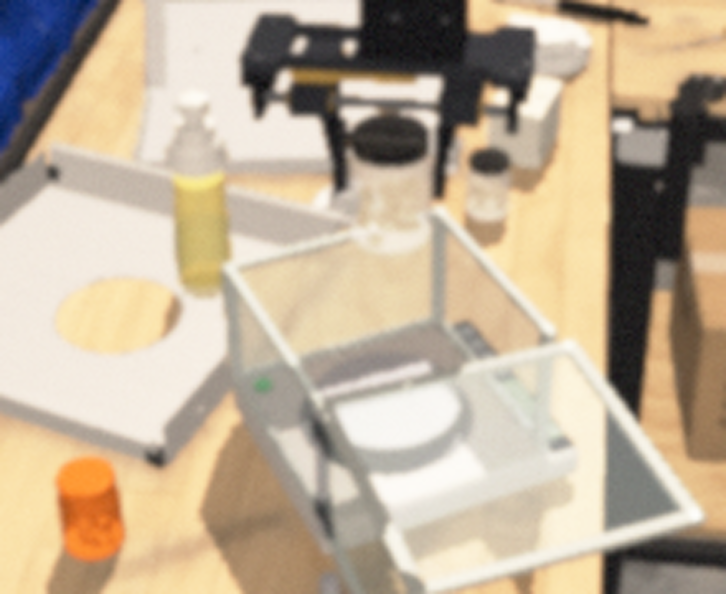

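View pics/top9.png

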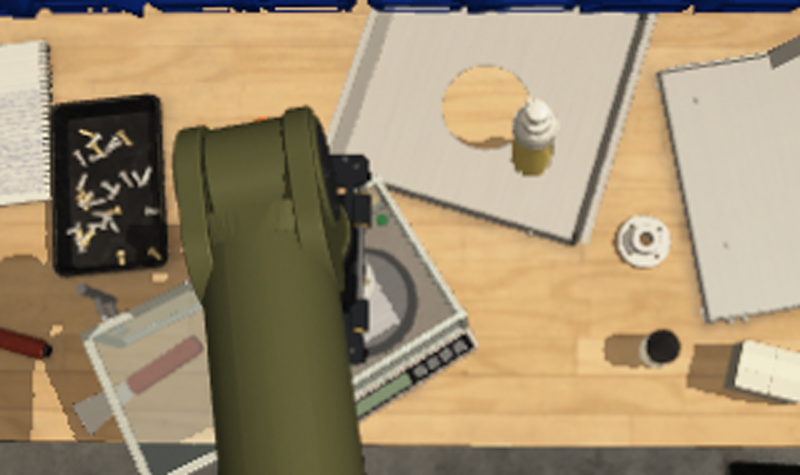

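```bash
python3 -c "
from h import *
P=np.array([.5311,.0973,.2388])
lid=np.array([[P[0]+.028*np.cos(a),P[1]+.028*np.sin(a),P[2]+.0455] for a in np.arange(0,6.3,.2)])
u=(proj('side',lid)-[200,140])*3.3;print(u.min(0),u.max(0),u.mean(0))
b=np.load('bal.npy')
pan=np.array([[b[0]+.0555*np.cos(a),b[1]+.0555*np.sin(a),.056] for a in np.arange(0,6.3,.2)])
u=(proj('side',pan)-[200,140])*3.3;print(u.min(0),u.max(0),u.mean(0))
u=(proj('top',pan)-[130,90])*2.5;print(u.min(0),u.max(0),u.mean(0))
im=cv2.imread('pics/side9.png');cv2.imwrite('pics/side9z.png',cv2.resize(im[300:500,280:520],None,fx=3,fy=3))
im=cv2.imread('pics/top6.png');cv2.imwrite('pics/top6z.png',cv2.resize(im[220:380,280:440],None,fx=3.5,fy=3.5))
"
```

```text
[347.81012728 110.96960962] [430.7271983  152.71307478] [388.50406161 131.58565639]
[314.93553927 350.51861676] [462.60806127 445.28712632] [387.41620317 396.9174697 ]
[311.464516   253.73692376] [406.37638359 348.09022543] [359.01209165 299.91428191]
```

View pics/side9z.png

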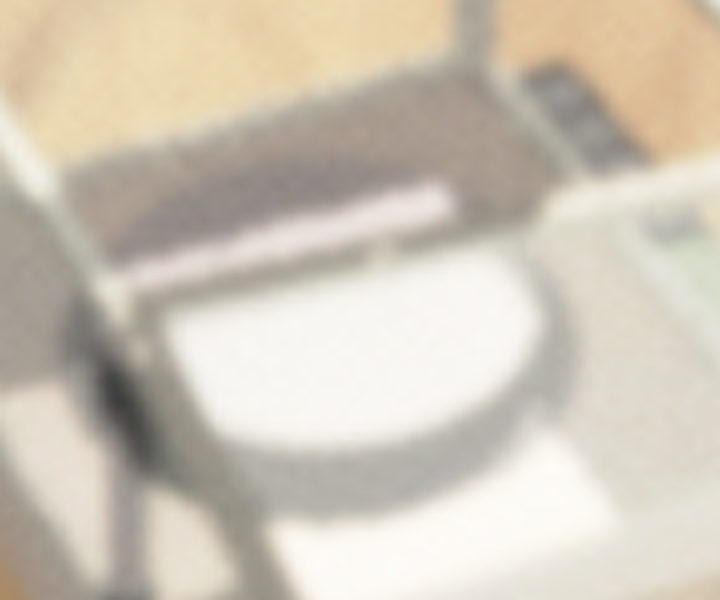

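View pics/top6z.png

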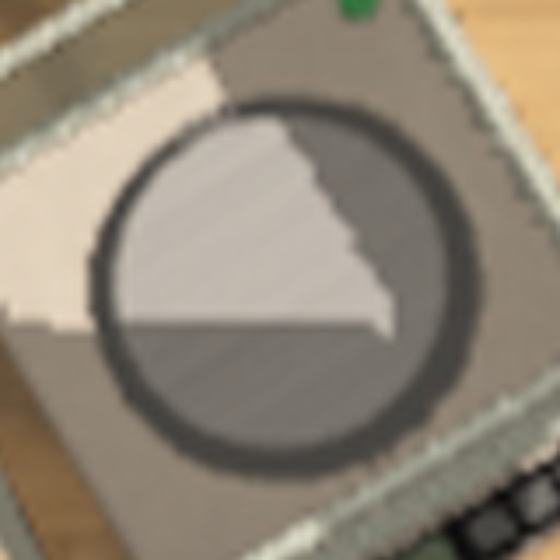

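Request:
carry_out:
  targets:
    - [[0,8,3],[0,0,0]]
    - [[0,15,0],[0,0,0]]
    - [[0,22,0],[0,0,0]]
    - [[0,25,0],[0,0,0]]
    - [[0,25,0],[0,0,0]]
    - [[0,20,0],[0,0,0]]
    - [[0,12,0],[0,0,0]]
    - [[0,5,0],[0,0,0]]
    - [[0,0,0],[0,0,0]]
    - [[0,0,0],[0,0,0]]
    - [[0,0,0],[0,0,0]]

```text
time_s: 14.75
tool_pos: [0.5319, 0.102, 0.1076]
tool_rot: [-90.0, -0.1, 0.3]
force: [0.8, -0.2, -2.2]
grip_width: 0.06
```

```bash
python3 -c "
from h import *
shot(10,('side',))"
```

```text
14.75 [0.5319 0.102  0.1076] [-90.   -0.1   0.3] [ 0.8 -0.2 -2.2] 0.06
[-41.  11.  30. 108.  -6.  63.  -8.]
```

View pics/side10.png

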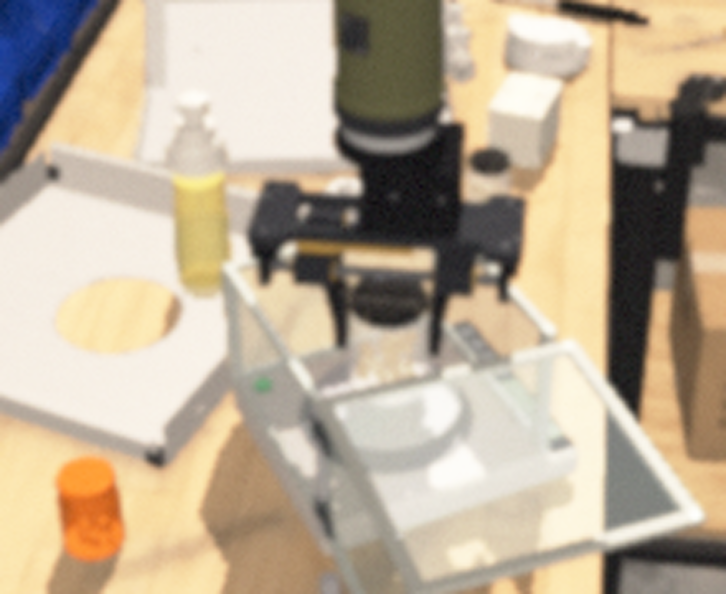

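Request:
carry_out:
  targets:
    - [[0,4,-1],[0,0,0]]
    - [[0,4,0],[0,0,0]]
    - [[0,4,0],[0,0,0]]
    - [[0,1,0],[0,0,0]]
    - [[0,0,0],[0,0,0]]
    - [[0,0,0],[0,0,0]]

```text
time_s: 15.4
tool_pos: [0.531, 0.1007, 0.0936]
tool_rot: [-90.0, 0.0, 0.3]
force: [-0.2, 1.1, -0.4]
grip_width: 0.0597
```

Request:
carry_out:
  targets:
    - [[0,1,0],[0,0,0]]
    - [[0,1,0],[0,0,0]]
    - [[0,0,0],[0,0,0]]
    - [[0,0,0],[0,0,0]]

```text
time_s: 15.8
tool_pos: [0.5312, 0.1008, 0.0917]
tool_rot: [-90.0, -0.0, 0.3]
force: [-0.7, 0.4, -0.9]
grip_width: 0.0597
```

Request:
carry_out:
  targets:
    - [[0,1,0],[0,0,0]]
    - [[0,0,0],[0,0,0]]
    - [[0,0,0],[0,0,0]]

```text
time_s: 16.1
tool_pos: [0.5312, 0.1008, 0.0907]
tool_rot: [-90.0, -0.0, 0.3]
force: [0.1, 0.4, -1.4]
grip_width: 0.0596
```

Request:
carry_out:
  targets:
    - [[0,1,0],[0,0,0]]
    - [[0,0,0],[0,0,0]]
    - [[0,0,0],[0,0,0]]

```text
time_s: 16.4
tool_pos: [0.5312, 0.1008, 0.0896]
tool_rot: [-90.0, -0.0, 0.3]
force: [-0.2, -0.8, 0.1]
grip_width: 0.0597
```

Request:
carry_out:
  targets:
    - [[0,1,0],[0,0,0]]
    - [[0,0,0],[0,0,0]]
    - [[0,0,0],[0,0,0]]

```text
time_s: 16.7
tool_pos: [0.5312, 0.1008, 0.0886]
tool_rot: [-90.0, -0.0, 0.3]
force: [0.6, 0.5, 1.6]
grip_width: 0.0594
```

Request:
carry_out:
  targets:
    - [[0,0,0],[0,0,0]]

```text
time_s: 16.8
tool_pos: [0.5312, 0.1008, 0.0887]
tool_rot: [-90.0, -0.0, 0.3]
force: [-0.0, -0.4, 0.1]
grip_width: 0.0593
```

Request:
carry_out:
  targets:
    - [[0,0,0],[0,0,0]]

```text
time_s: 16.9
tool_pos: [0.5312, 0.1008, 0.0887]
tool_rot: [-90.0, -0.0, 0.3]
force: [1.2, -0.0, 0.3]
grip_width: 0.0594
```

Request:
carry_out:
  targets:
    - [[0,0,0],[0,0,0]]

```text
time_s: 17.0
tool_pos: [0.5312, 0.1008, 0.0887]
tool_rot: [-90.0, -0.0, 0.3]
force: [0.7, -1.1, 0.1]
grip_width: 0.0597
```

Request:
carry_out:
  targets:
    - [[0,0,0],[0,0,0]]
    - [[0,0,0],[0,0,0]]
    - [[0,0,0],[0,0,0]]
    - [[0,0,0],[0,0,0]]
    - [[0,0,0],[0,0,0]]
    - [[0,0,0],[0,0,0]]
  jaw: 0.92

```text
time_s: 17.6
tool_pos: [0.531, 0.1007, 0.0885]
tool_rot: [-90.0, 0.0, 0.3]
force: [-0.5, -0.6, -0.2]
grip_width: 0.0798
```

```bash
python3 -c "
from h import *
shot(11,('side',))"
```

```text
17.6 [0.531  0.1007 0.0885] [-90.    0.    0.3] [-0.5 -0.6 -0.2] 0.0798
[-41.  12.  30. 109.  -7.  61.  -7.]
```

View pics/side11.png

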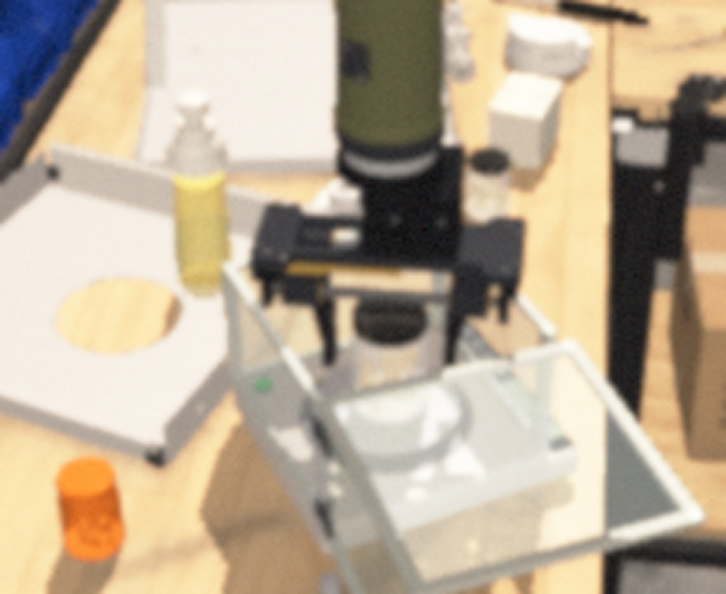

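Request:
carry_out:
  targets:
    - [[0,-10,0],[0,0,0]]
    - [[0,-20,0],[0,0,0]]
    - [[0,-35,0],[0,0,0]]
    - [[0,-40,0],[0,0,0]]
    - [[0,-35,0],[0,0,0]]
    - [[0,-10,20],[0,0,0]]
    - [[0,0,40],[0,0,0]]
    - [[0,0,45],[0,0,0]]
    - [[0,0,45],[0,0,0]]
    - [[0,0,40],[0,0,0]]
    - [[0,0,30],[0,0,0]]

```text
time_s: 18.75
tool_pos: [0.529, 0.3242, 0.2392]
tool_rot: [-89.9, -0.0, 0.4]
force: [0.1, 0.3, -0.0]
grip_width: 0.0804
```

```bash
python3 -c "
from h import *
shot(12)
b=np.load('bal.npy')
for z in(.084+.0496,):
  c=np.array([[b[0]+.028*np.cos(a),b[1]+.028*np.sin(a),z] for a in np.arange(0,6.3,.2)])
  u=(proj('top',c)-[130,90])*2.5;print('lid pred top',u.min(0),u.max(0))
  u=(proj('side',c)-[200,140])*3.3;print('side',u.min(0),u.max(0))
for th in (1.6,1.65,1.7,1.75):
  a=np.radians(164)-th; h=bw(b,(90+166.5*np.cos(a),90+166.5*np.sin(a),162))
  print(th,h,(proj('top',h)-[130,90])*2.5,(proj('side',h)-[200,140])*3.3)
"
```

```text
18.75 [0.529  0.3242 0.2392] [-89.9  -0.    0.4] [ 0.1  0.3 -0. ] 0.0804
[-53.  15.  23.  87.  -6.  79. -29.]
lid pred top [324.59504926 265.57371503] [375.69539078 316.30039427]
side [350.03739172 290.74833801] [427.25661892 337.04376688]
1.6 [[0.51934492 0.38585788 0.162     ]] [[ 81.76154986 296.80265635]] [[347.51400274 574.22677991]]
1.65 [[0.52746308 0.38769815 0.162     ]] [[ 80.58532201 289.31336431]] [[332.87259469 575.23934778]]
1.7 [[0.53566308 0.38913038 0.162     ]] [[ 79.79097677 281.76915319]] [[318.18769275 575.70882763]]
1.75 [[0.54392441 0.390151   0.162     ]] [[ 79.37907835 274.18897281]] [[303.51334231 575.63323318]]
```

View pics/side12.png

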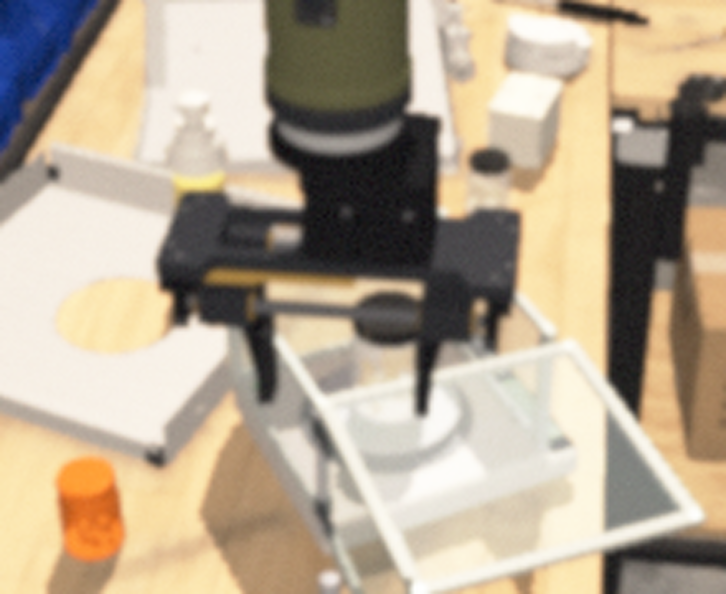

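View pics/top12.png

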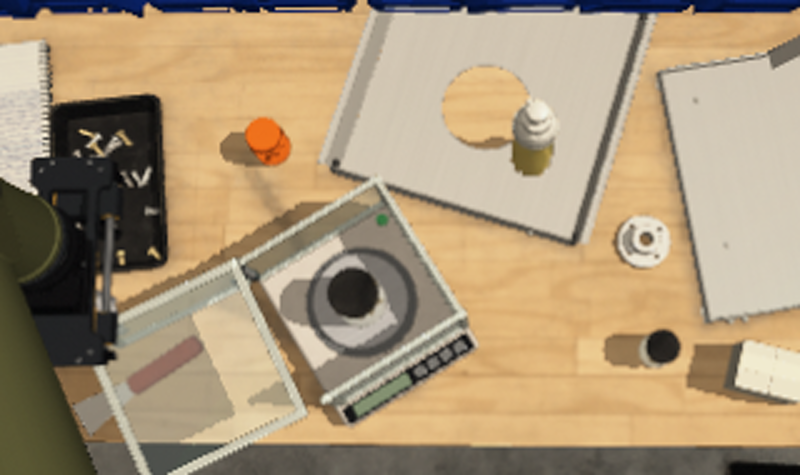

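Request:
carry_out:
  targets:
    - [[0,0,20],[0,-3,0]]
    - [[1,5,25],[0,-4,0]]
    - [[3,10,20],[0,-3.5,0]]
    - [[0,10,0],[0,0,0]]
    - [[0,0,0],[0,0,0]]
    - [[0,0,0],[0,0,0]]
    - [[0,0,0],[0,0,0]]
  jaw: 0.5

```text
time_s: 19.55
tool_pos: [0.5308, 0.3846, 0.2146]
tool_rot: [-90.0, -0.1, 10.7]
force: [-0.9, 0.5, 0.6]
grip_width: 0.0445
```

Request:
carry_out:
  targets:
    - [[-1,10,4.5],[0,0,0]]
    - [[0,20,0],[0,0,0]]
    - [[0,20,0],[0,0,0]]
    - [[0,20,0],[0,0,0]]
    - [[0,8,0],[0,0,0]]
    - [[0,0,0],[0,0,0]]
    - [[0,0,0],[0,0,0]]

```text
time_s: 20.25
tool_pos: [0.5284, 0.3905, 0.1364]
tool_rot: [-90.0, -0.1, 10.8]
force: [-1.4, 0.0, -0.1]
grip_width: 0.0441
```

Request:
carry_out:
  targets:
    - [[0,0,0],[0,0,0]]
    - [[0,0,0],[0,0,0]]
    - [[0,0,0],[0,0,0]]
    - [[0,0,0],[0,0,0]]
    - [[0,0,0],[0,0,0]]
    - [[0,0,0],[0,0,0]]
  jaw: 0.0
  squeeze: 6

```text
time_s: 20.85
tool_pos: [0.5281, 0.3903, 0.1358]
tool_rot: [-90.0, -0.0, 10.8]
force: [-0.4, 0.1, 0.8]
grip_width: 0.0116
```

Request:
carry_out:
  targets:
    - [[-11.6,0,-0.4],[0,-4,0]]
    - [[-11.6,0,-0.4],[0,-4,0]]
    - [[-11.6,0,-0.4],[0,-4,0]]
    - [[-11.6,0,-0.4],[0,-4,0]]
    - [[-11.6,0,-0.4],[0,-4,0]]
    - [[-11.6,0,-0.4],[0,-4,0]]
    - [[-11.6,0,-0.4],[0,-4,0]]
    - [[-11.6,0,-0.4],[0,-4,0]]
    - [[-11.6,0,-0.4],[0,-4,0]]
    - [[-11.6,0,-0.4],[0,-4,0]]
    - [[-11.6,0,-0.4],[0,-4,0]]
    - [[-11.6,0,-0.4],[0,-4,0]]

```text
time_s: 22.05
tool_pos: [0.4178, 0.3119, 0.1357]
tool_rot: [-90.1, -0.0, 58.9]
force: [3.5, -0.8, -0.6]
grip_width: 0.0112
```

Request:
carry_out:
  targets:
    - [[-11.6,0,-0.4],[0,-4,0]]
    - [[-11.6,0,-0.4],[0,-4,0]]
    - [[-11.6,0,-0.4],[0,-4,0]]
    - [[-11.6,0,-0.4],[0,-4,0]]
    - [[-11.6,0,-0.4],[0,-4,0]]
    - [[-11.6,0,-0.4],[0,-4,0]]
    - [[-11.6,0,-0.4],[0,-4,0]]
    - [[-11.6,0,-0.4],[0,-4,0]]

```text
time_s: 22.85
tool_pos: [0.3943, 0.224, 0.1357]
tool_rot: [-90.2, -0.0, 90.9]
force: [6.1, -0.3, -3.9]
grip_width: 0.0119
```

```bash
python3 -c "
from h import *
shot(13)"
```

```text
22.85 [0.3943 0.224  0.1357] [-90.2  -0.   90.9] [ 6.1 -0.3 -3.9] 0.0119
[-49.  -3.  15. 117.   1.  65.  57.]
```

View pics/top13.png

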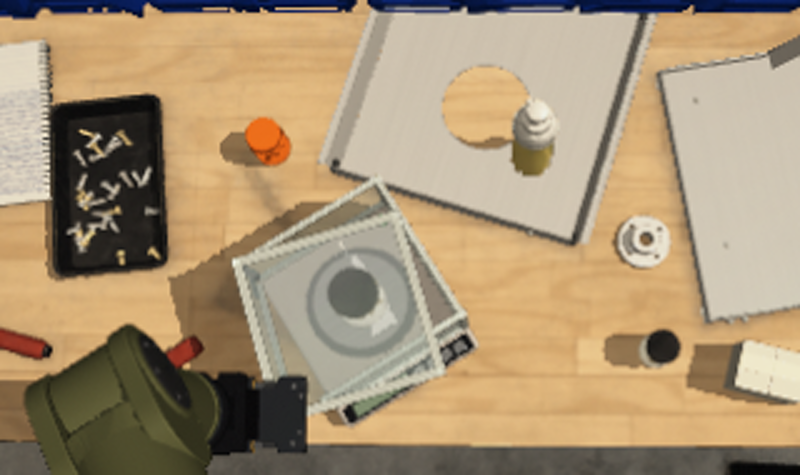

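Request:
carry_out:
  targets:
    - [[-11.6,0,-1.0],[0,-4,0]]
    - [[-11.6,0,-1.0],[0,-4,0]]
    - [[-11.6,0,-0.8],[0,-4,0]]
    - [[-9,0,-0.4],[0,-3.4,0]]
    - [[0,0,0],[0,0,0]]
    - [[0,0,0],[0,0,0]]

```text
time_s: 23.55
tool_pos: [0.4002, 0.1821, 0.1357]
tool_rot: [-89.9, -0.0, 106.1]
force: [-2.1, -1.6, 2.6]
grip_width: 0.0116
```

Request:
carry_out:
  targets:
    - [[-2,0,0],[0,0,0]]
    - [[-2,0,0],[0,0,0]]
    - [[-1,0,0],[0,0,0]]
    - [[0,0,0],[0,0,0]]
    - [[0,0,0],[0,0,0]]

```text
time_s: 24.05
tool_pos: [0.4014, 0.1783, 0.1357]
tool_rot: [-90.0, -0.1, 106.2]
force: [-4.3, 2.4, 4.1]
grip_width: 0.0122
```

Request:
carry_out:
  targets:
    - [[-1.5,0,0],[0,0,0]]
    - [[0,0,0],[0,0,0]]
    - [[0,0,0],[0,0,0]]

```text
time_s: 24.35
tool_pos: [0.4014, 0.1782, 0.1357]
tool_rot: [-90.0, -0.2, 106.3]
force: [-5.2, 5.0, 3.6]
grip_width: 0.0117
```

Request:
carry_out:
  targets:
    - [[0,0,0],[0,0,0]]
    - [[0,0,0],[0,0,0]]
    - [[0,0,0],[0,0,0]]
    - [[0,0,0],[0,0,0]]
    - [[0,-10,0],[0,0,0]]
    - [[0,-30,0],[0,0,0]]
    - [[0,-35,0],[0,0,0]]
    - [[0,-10,0],[0,0,0]]
  jaw: 0.45

```text
time_s: 25.15
tool_pos: [0.4047, 0.1761, 0.2249]
tool_rot: [-90.4, -0.1, 106.2]
force: [-0.5, 1.1, -0.7]
grip_width: 0.0391
```

Request:
carry_out:
  targets:
    - [[30,0,0],[0,0,0]]
    - [[40,0,0],[0,0,0]]
    - [[40,0,0],[0,0,0]]
    - [[40,0,0],[0,0,0]]
    - [[30,0,0],[0,0,0]]
    - [[0,0,0],[0,0,0]]
    - [[0,0,0],[0,0,0]]
    - [[0,0,0],[0,0,0]]
    - [[0,0,0],[0,0,0]]

```text
time_s: 26.05
tool_pos: [0.3533, 0.3468, 0.2207]
tool_rot: [-90.0, 0.0, 106.0]
force: [0.3, -0.4, 0.9]
grip_width: 0.0389
```

```bash
python3 -c "
from h import *
shot(14)
b=np.load('bal.npy')
for th in(0,.03,.05,.08):
  a=np.radians(164)-th; h=bw(b,(90+166.5*np.cos(a),90+166.5*np.sin(a),162)); print(th,(proj('top',h)-[130,90])*2.5,(proj('side',h)-[200,140])*3.3)
A=cv2.imread('pics/side0.png');B=env.read_camera('side')[:,:,::-1]
cv2.imwrite('pics/side14c.png',np.hstack([cv2.resize(q[190:310,260:385],None,fx=3.2,fy=3.2,interpolation=cv2.INTER_CUBIC) for q in(A,B)]))
A=cv2.imread('pics/top0.png');B=env.read_camera('top')[:,:,::-1]
cv2.imwrite('pics/top14c.png',np.hstack([cv2.resize(q[150:265,210:325],None,fx=3.4,fy=3.4,interpolation=cv2.INTER_CUBIC) for q in(A,B)]))
"
```

```text
26.05 [0.3533 0.3468 0.2207] [-90.   0. 106.] [ 0.3 -0.4  0.9] 0.0389
[-55.  -1.   8. 105.   0.  76.  58.]
0 [[268.86630256 410.55762553]] [[569.83122149 363.76859525]]
0.03 [[264.2458071  411.76327616]] [[571.57633611 368.43769964]]
0.05 [[261.14885232 412.48921986]] [[572.62389421 371.58080772]]
0.08 [[256.48181803 413.46061591]] [[574.01863907 376.33849003]]
```

View pics/side14c.png

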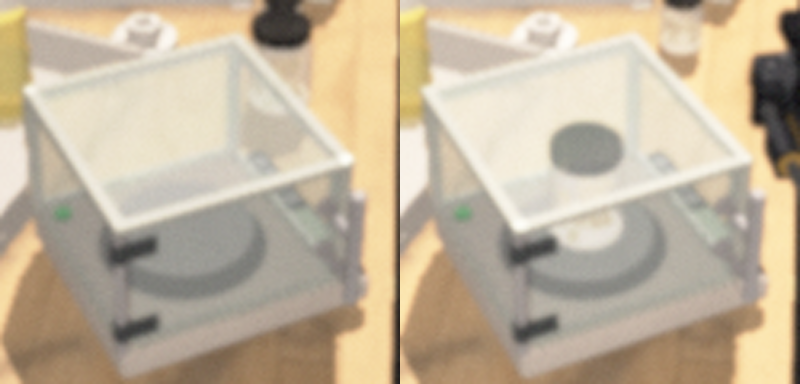

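View pics/top14c.png

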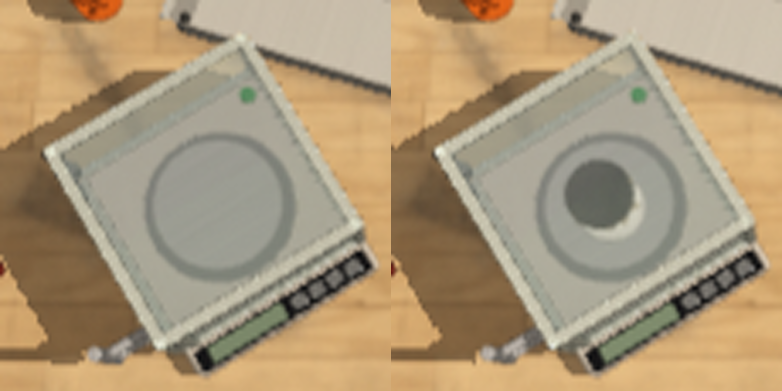

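View pics/top14.png

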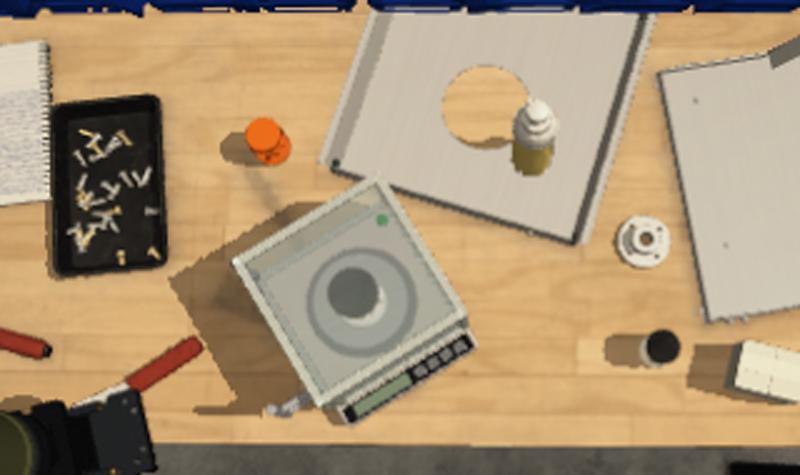

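```bash
python3 -c "
from cell import env
print(env.get_obs()['joint_velocities'].round(1)); print(env.sign_off())"
```

```text
[-0.1  0.  -0.2 -0.   0.  -0.   0. ]
the job is handed in; nothing more can be done
None
```

I weighed the larger, non-orange jar as asked and handed the job in at about 26 s of the 72 s allowed. `sign_off()` reports no verdict, so whether it passed is not confirmed.

- **Door open:** I gripped the bar handle (jaws read about 12 mm, the bar's thickness) and swung the door to about 1.66 rad.
- **Jar on the pan:** I lowered it until the wrist force showed the pan was carrying its weight, at about 6 mm of pan travel by my estimate. I then let go and lifted clear.
- **Door shut:** I gripped the handle again and swung it back until it stopped against its end stop, then released it and moved the arm away.

**Last checks:**
- **Jar:** The pictures show it upright, about 2 mm from the pan's centre.
- **Door and handle:** Both are at the same pixels as in the first pictures, by eye. The handle stopped within about 1 mm of where I first gripped it.
- **Carton and flange:** They look unmoved.
- **Arm:** It is still and clear of everything.

No check failed. The two cameras disagreed by about 6 mm in y in the first fits, so I used the average. The robot's own contacts with the handle and jar agreed with that to about 1–2 mm. The wrist force reading was noisy by about ±0.7 N while I was setting the jar down.

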